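# Rock a straightedge on a warped kiln shelf

## Robot

A 7-joint arm with a two-finger parallel gripper is mounted at the origin on the work surface; the furniture and walls round the work are solid. World frame = base frame: x ahead of the robot, y to its left, z up, the work surface at z = 0. Lengths are in m, angles in rad, forces in N, time in s.
With the tool pointing down it reaches from about 0.4 to 0.9 m from the base axis. Payload 5.6 kg.
Tool frame: the origin (TCP) lies midway between the tips of the shut fingers; the grasp point (between the pads) lies 19 mm behind it; z points along the fingers, y is the direction in which the jaws open and shut (so a half turn about z gives the same grasp; the last joint's range is limited). The gripper opens to 92 mm and grips with 3 to 60 N. Pads are 20 mm wide; open, the fingers measure 128 mm over their backs; the gripper's body (75 mm by 189 mm) begins 69 mm behind the grasp point.
Start: joints at [-1.252, 0.468, -0.012, 1.603, 0.006, 1.071, -0.056], TCP at [0.23, 0.608, 0.215] pointing down, gripper open.
Joint ranges: [-2.53, 2.53], [-0.31, 2.02], [-1.57, 1.55], [0.28, 2.44], [-1.29, 4.43], [0.15, 1.84], [-2.92, 2.92]. Speed limits (rad/s): [2.57, 2.57, 3.14, 3.14, 3.14, 3.14, 3.14].

## Interface

Orientations are given as a rotation vector (axis times angle).
In Python, from bench import env gives the robot as it stands.
- The arm moves only by the tool step_arm, never from a script. Its argument "moves" is a list of rows, each a list of 5 numbers: the shift along the tool's x, y, z in mm, then the turn about the tool's z in rad, then the finger opening in mm, from 0 to 91.9. In form: [[x, y, z, spin, jaw], ...]. A call has 1 to 20 rows; each row is the pose to reach, as a shift and turn from the pose commanded when the call began, along the tool's axes at that moment; what a row does not reach only later rows make up. A row lasts 1/10 s, in which the tool goes at most 50 mm and 8.59 degrees, less where a joint would pass 70% of its speed; a pose out of reach is approached as far as the arm can. A call with a gripper value outside its range is refused whole. The fingers move at their own pace and stop on an object; "grip_force" is the grip in N (left out, the last holds). Time passes only in rows, so rows that repeat a pose let the fingers close. It gives the time, the measured TCP pose, the force and the opening at its end, in the units of the state.
- env.sense(): the state, without advancing time (a new reading comes with each control period).
- env.snapshot(name): name is "side" or "top"; returns a dict with "color" (480x640x3 uint8, red, green, blue), "fov_y" (degrees; the focal length in pixels is half the picture's height over the tangent of half this angle, whatever the lens; pixels are square), "cx", "cy" (the principal point, pixels), "extrinsics" (4x4, takes a point from world to camera coordinates). Camera axes: x right, y down, z forward; pixel columns grow to the right and rows downward; lengths in m; the calibration is good to about 2 mm. A picture is of the moment at which its call begins. There is no depth.
- env.job_done(): hands the job in, once; it reports no verdict.
The state is a dict: "t": time; "joints": joint angles; "joint_velocities": joint speeds; "tau": joint torques, N m; "ee_pos": TCP position; "eef_rot": TCP orientation; "ft_force": force on the tool from outside, world axes, zero at the start; "wrist_torque": the same for the moment, N m; "opening": finger opening in m.
Only numpy, scipy, OpenCV 4.12 (cv2) and the standard library are available. Lean on these libraries where they do the work, as an engineer would, in place of code of your own. Each camera call takes 0.05 s, during which the arm holds its last target.

## Task

Check the arched tan kiln shelf for warp: lay the straightedge along the shelf's length, over the middle of its upper face, and let go. Then press the red end down until it meets the shelf, hold it there for a moment, and do the same with the blue end, so that the straightedge is seen to rock. Leave it lying there on the middle of the shelf, and do not shift the shelf or the white plaster slab.

Things in the scene. Friction and masses are not known exactly. Their poses are not given: they have to be found in the camera images.
- kiln_shelf: Kiln shelf to check: tan rectangular plate, 150 mm (own x) by 220 mm (own y, its length), 14 mm thick, 1.5 kg, loose on the bench. Arched along its length, radius about 1 m: its upper face is 20 mm above the bench along the middle line (parallel to own x), 14 mm at the two short edges. Origin: centre of its underside at bench height; z up. The similar white plate is not it.
- crest (a point): The middle of the kiln shelf's upper face, the highest part of the arch, 20 mm above the bench.
- straightedge: Straightedge: aluminium bar, 200 mm long (own x), 20 wide, 14 high, 0.15 kg, on the bench; the last 31 mm are red at the +x end, blue at the -x end. Origin: centre of its underside; z up. Laid over the arch's middle, either way round, it balances about level; pressed at an end it rocks down about 4 mm there to meet the shelf (tilt 0.08 rad), and swings back when let go.
- red_end (a point): Point on top of the straightedge in the middle of its red end, 85 mm from its middle: the place to press.
- blue_end (a point): Point on top of the straightedge in the middle of its blue end, 85 mm from its middle: the place to press.
- plaster_slab: Bystander: flat white plaster slab, 164 by 216 mm, 21 mm thick; origin: centre of its underside.

How it is judged:
On the way, in this order (a step that is already met when the one before it is completed fails the run):
1. the straightedge lies along the kiln shelf over its middle, let go and at rest (horizontal distance between straightedge and crest below 0.03 m and angle between the x axis of straightedge and the y axis of kiln_shelf, either way round below 0.26 rad and z of straightedge in the frame of kiln_shelf between 0.012 and 0.03 m and contact force between straightedge and kiln_shelf above 0.3 N and contact force between the fingers and straightedge below 0.1 N and angle between straightedge's own z axis and vertical below 0.12 rad and linear speed of straightedge below 0.02 m/s and angular speed of straightedge below 0.2 rad/s), for 0.2 s.
2. the red end is pressed down onto the shelf: the straightedge is rocked towards its red end (angle between straightedge's own x axis and vertical above 1.6158 rad and contact force between the fingers and straightedge above 0.8 N and contact force between straightedge and kiln_shelf above 1.5 N and horizontal distance between straightedge and crest below 0.035 m and angle between the x axis of straightedge and the y axis of kiln_shelf, either way round below 0.3 rad), for 0.2 s.
3. the blue end is pressed down onto the shelf: the straightedge is rocked towards its blue end (angle between straightedge's own x axis and vertical below 1.5258 rad and contact force between the fingers and straightedge above 0.8 N and contact force between straightedge and kiln_shelf above 1.5 N and horizontal distance between straightedge and crest below 0.035 m and angle between the x axis of straightedge and the y axis of kiln_shelf, either way round below 0.3 rad), for 0.2 s.
At the end, for the whole second after the job is handed in: The straightedge lies on the kiln shelf, untouched and at rest, right side up, its middle within 30 mm of the middle of the shelf and its length within 15 degrees of the shelf's length (all of step 1).
It fails at once if the kiln shelf is shifted by more than 30 mm (distance of kiln_shelf from where it was at the start of the episode above 0.03 m).
It fails at once if the plaster slab is shifted by more than 30 mm (distance of plaster_slab from where it was at the start of the episode above 0.03 m).
It also fails if it takes over 64 s, if anything falls off the work surface, if the arm or the gripper's body presses on something with over 40 N, if the wrist force passes 120 N, or if a joint passes its speed limit or range.

## Working session

There is one attempt and no reset: what is moved stays moved. The work goes in short steps, Python scripts to look and compute and a tool call to move; the robot and the scene stay as the last step left them, time stands still between calls to the robot, and variables do not carry over. Pictures are saved under pics/ and viewed, and the job is handed in when it is done.

Besides the shell and the picture viewer there is one more tool, called after "Emit:" as name(argument=value, ...) on one line, values as JSON. step_arm: Moves the arm, as the interface text tells. Its arguments: {"type":"object","properties":{"moves":{"type":"array"},"grip_force":{"type":"number"}},"required":["moves"]}

```bash
mkdir -p pics; ls; python3 - <<'E'
from bench import env
import cv2, numpy as np
s=env.sense(); print({k:np.round(v,3) for k,v in s.items()})
for n in("top","side"):
    p=env.snapshot(n); cv2.imwrite(f"pics/{n}0.png",p["color"][:,:,::-1]); print(n,p["fov_y"],p["cx"],p["cy"],np.round(p["extrinsics"],4).tolist(), [k for k in p])
E
```

```text
pics
{'t': np.float64(0.0), 'joints': array([-1.252,  0.468, -0.012,  1.604,  0.006,  1.071, -0.056]), 'joint_velocities': array([-0.001,  0.   ,  0.   , -0.   , -0.001,  0.001,  0.001]), 'tau': array([-0.0000e+00, -5.2056e+01, -1.3000e-02, -2.4375e+01, -5.7000e-02,
        1.7000e-02,  0.0000e+00]), 'ee_pos': array([0.23 , 0.607, 0.214]), 'eef_rot': array([-5.65e-01, -3.09e+00,  3.00e-03]), 'ft_force': array([-0.571, -0.291, -0.696]), 'wrist_torque': array([-0.05 , -0.024, -0.047]), 'opening': np.float64(0.092)}
top 51.95894969095615 316.9565350689453 235.93911541866316 [[0.0082, -0.9996, -0.0259, 0.006], [-0.9977, -0.0064, -0.0672, 0.5085], [0.067, 0.0263, -0.9974, 0.9967], [0.0, 0.0, 0.0, 1.0]] ['color', 'fov_y', 'cx', 'cy', 'extrinsics']
side 45.60268954976901 319.80743135508516 254.3306614510903 [[0.9991, -0.0361, 0.0229, -0.5104], [-0.0011, -0.5571, -0.8304, 0.065], [0.0427, 0.8296, -0.5567, 1.3987], [0.0, 0.0, 0.0, 1.0]] ['color', 'fov_y', 'cx', 'cy', 'extrinsics']
```

View pics/top0.png

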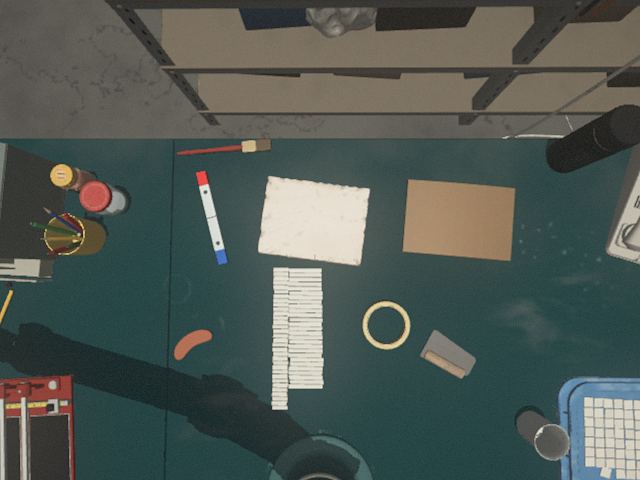

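View pics/side0.png

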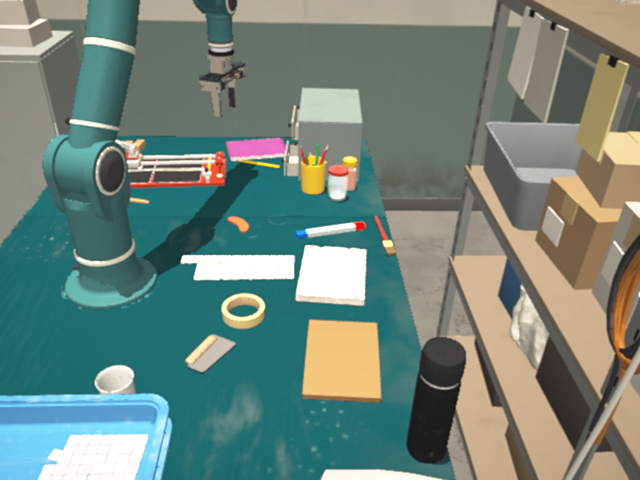

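The top view shows the straightedge from the red end at (202,175) to the blue end at (222,262), the white slab at (315,221), and the tan shelf at (459,220) with its length along the image columns. The side view shows nothing near the straightedge except a brush. Next I'll measure the poses.

```bash
cat > h.py <<'E'
from bench import env
import cv2, numpy as np
def snap(n,save=None):
    p=env.snapshot(n)
    if save: cv2.imwrite(f"pics/{save}.png",p["color"][:,:,::-1])
    p["f"]=240/np.tan(np.radians(p["fov_y"])/2); return p
def ray(p,u):
    E=p["extrinsics"]; R,t=E[:3,:3],E[:3,3]
    d=R.T@np.array([(u[0]-p["cx"])/p["f"],(u[1]-p["cy"])/p["f"],1]); return -R.T@t,d
def plane(p,u,z):
    o,d=ray(p,u); return o+d*(z-o[2])/d[2]
def proj(p,X):
    E=p["extrinsics"]; c=E[:3,:3]@np.asarray(X)+E[:3,3]; return np.array([p["cx"]+p["f"]*c[0]/c[2],p["cy"]+p["f"]*c[1]/c[2]])
def comps(m,amin=30):
    n,l,s,c=cv2.connectedComponentsWithStats(m.astype(np.uint8))
    return [(i,s[i].tolist(),c[i]) for i in range(1,n) if s[i][4]>=amin],l
E
python3 - <<'E'
from h import *
for n in("top","side"):
    p=snap(n); hsv=cv2.cvtColor(p["color"],cv2.COLOR_RGB2HSV); H,S,V=[hsv[:,:,i].astype(int) for i in range(3)]
    red=((H<8)|(H>172))&(S>150)&(V>100); blue=(H>105)&(H<128)&(S>130)&(V>90)
    tan=(H>8)&(H<22)&(S>70)&(V>120); wh=(S<50)&(V>150)
    for nm,m in(("red",red),("blue",blue),("tan",tan),("white",wh)):
        cs,l=comps(m,60)
        for i,s,c in cs:
            if nm in("tan","white") and s[4]<3000: continue
            k=cv2.minAreaRect(np.argwhere(l==i)[:,::-1].astype(np.float32))
            z={"red":.014,"blue":.014,"tan":.017,"white":.021}[nm]
            print(n,nm,s,np.round(c,1),np.round(plane(p,c,z),4),"rect",np.round(k[1],1),round(k[2],1))
            if nm in("tan","white"):
                cnt=max(cv2.findContours((l==i).astype(np.uint8),0,2)[0],key=cv2.contourArea)
                q=cv2.approxPolyDP(cv2.convexHull(cnt),12,True)[:,0]
                print(q.tolist(),[np.round(plane(p,a,.014 if nm=="tan" else .021)[:2],4).tolist() for a in q])
E
```

```text
top red [196, 171, 12, 15, 127] [201.8 177.6] [0.6295 0.252  0.014 ] rect [13.1  9.5] 76.0
top red [28, 376, 44, 24, 633] [ 51.8 388.7] [0.1913 0.5511 0.014 ] rect [22.3 43.2] 87.0
top red [8, 384, 19, 17, 101] [ 17.7 392. ] [0.1834 0.6218 0.014 ] rect [13.7 20.9] 65.6
top red [60, 404, 13, 63, 171] [ 68.9 425.4] [0.1183 0.5126 0.014 ] rect [62.  11.3] 88.0
top red [30, 408, 18, 7, 83] [ 37.6 410.9] [0.1462 0.5786 0.014 ] rect [ 6. 17.] 90.0
top blue [215, 250, 13, 15, 138] [221.1 256.9] [0.4639 0.2078 0.014 ] rect [13.8  9.9] 76.0
top tan [403, 180, 112, 81, 7839] [458.6 219.5] [ 0.5441 -0.2801  0.017 ] rect [108.5  73.1] 4.8
[[408, 180], [513, 188], [510, 259], [403, 251]] [[0.626, -0.1778], [0.6101, -0.3928], [0.4641, -0.3841], [0.4788, -0.167]]
top white [258, 176, 112, 90, 7989] [313.5 220.5] [0.54  0.017 0.021] rect [103.9  77.9] 7.4
[[268, 177], [368, 188], [360, 262], [259, 252]] [[0.63, 0.1121], [0.6078, -0.0947], [0.4555, -0.0786], [0.4744, 0.1283]]
top white [271, 268, 53, 142, 6232] [296.4 331.9] [0.3131 0.0498 0.021 ] rect [ 51.7 141.6] 0.8
[[320, 268], [322, 387], [273,
[... 2081 characters left out ...]
[2.0529, 3.7453], [1.7553, 2.8277], [0.0354, 2.8509], [0.0095, 3.5496]]
side white [386, 211, 72, 136, 5284] [423.4 261.1] [0.7782 0.0528 0.021 ] rect [ 71. 135.] 0.0
[[386, 211], [457, 212], [422, 346]] [[0.7162, 0.3125], [0.9259, 0.3075], [0.716, -0.2619]]
side white [295, 245, 72, 61, 3787] [332.2 275.2] [ 0.5405 -0.0076  0.021 ] rect [69.5 57.7] 4.2
[[305, 245], [366, 250], [362, 305], [295, 299]] [[0.4757, 0.129], [0.6357, 0.1047], [0.6027, -0.1243], [0.4492, -0.1011]]
side white [38, 434, 110, 46, 4005] [ 96.5 457.8] [ 0.1172 -0.526   0.021 ] rect [ 45. 109.] 90.0
[[147, 435], [134, 479], [38, 479], [70, 435]] [[0.1912, -0.4808], [0.1888, -0.5677], [0.0354, -0.5646], [0.0584, -0.4785]]
```

```bash
cat >> h.py <<'E'
from scipy.spatial.transform import Rotation as Ro
def go(pos,yaw_y=None,turn=None):
    s=env.sense(); R=Ro.from_rotvec(s["eef_rot"]).as_matrix()
    d=R.T@(np.array(pos)-s["ee_pos"])*1000
    cur=np.arctan2(R[1,1],R[0,1])
    sp=0 if yaw_y is None else -((yaw_y-cur+np.pi/2)%np.pi-np.pi/2)
    print("t",round(float(s["t"]),2),"pos",np.round(s["ee_pos"],4),"yaw_y",round(cur,3),"tilt",np.round(R[:2,2],4),"F",np.round(s["ft_force"],2),"open",round(float(s["opening"])*1e3,1),"\n move",np.round(d,1),"spin",round(sp,3))
E
python3 -c "
from h import *
go([.547,.231,.12],1.832)"
```

```text
t 0.2 pos [0.23   0.6076 0.214 ] yaw_y 1.209 tilt [-0.0003 -0.001 ] F [-0.05  0.46 -0.15] open 91.8 
 move [-429.8 -239.8   94.3] spin -0.623
```

Emit:
step_arm(moves=[[-430, -240, 94, -0.62, 60], [-430, -240, 94, -0.62, 60], [-430, -240, 94, -0.62, 60], [-430, -240, 94, -0.62, 60], [-430, -240, 94, -0.62, 60], [-430, -240, 94, -0.62, 60], [-430, -240, 94, -0.62, 60], [-430, -240, 94, -0.62, 60], [-430, -240, 94, -0.62, 60], [-430, -240, 94, -0.62, 60], [-430, -240, 94, -0.62, 60], [-430, -240, 94, -0.62, 60], [-430, -240, 94, -0.62, 60], [-430, -240, 94, -0.62, 60], [-430, -240, 94, -0.62, 60]], grip_force=15)

```text
t: 1.7
ee_pos: [0.5465, 0.2329, 0.1209]
eef_rot: [-0.409, 3.115, 0.001]
ft_force: [0.4, -0.5, 0.4]
opening: 0.0602
```

```bash
python3 -c "
from h import *
go([.547,.231,.005],1.832)
p=snap('side','side1');print(proj(p,env.sense()['ee_pos']),proj(p,[.547,.231,.014]))
p=snap('top','top1');print(proj(p,env.sense()['ee_pos']))"
```

```text
t 1.7 pos [0.5465 0.2329 0.1209] yaw_y 1.832 tilt [0.0002 0.0006] F [ 0.43 -0.55  0.4 ] open 60.2 
 move [ 1.000e-01 -2.000e+00  1.159e+02] spin -0.0
[330.94511548 193.27534486] [329.80410114 227.36248731]
[196.4319686  210.91381441]
```

View pics/side1.png

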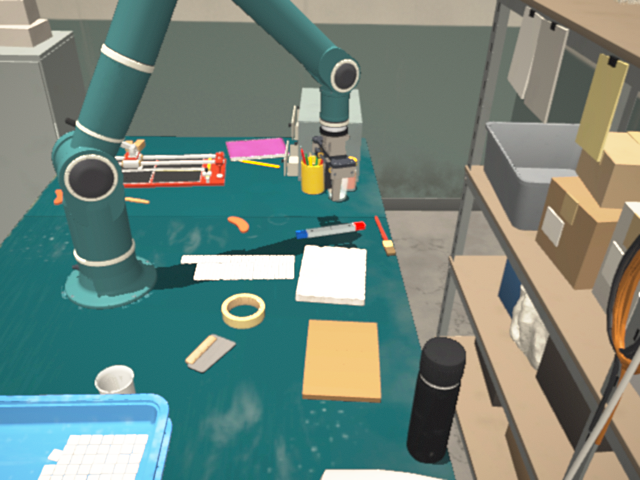

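View pics/top1.png

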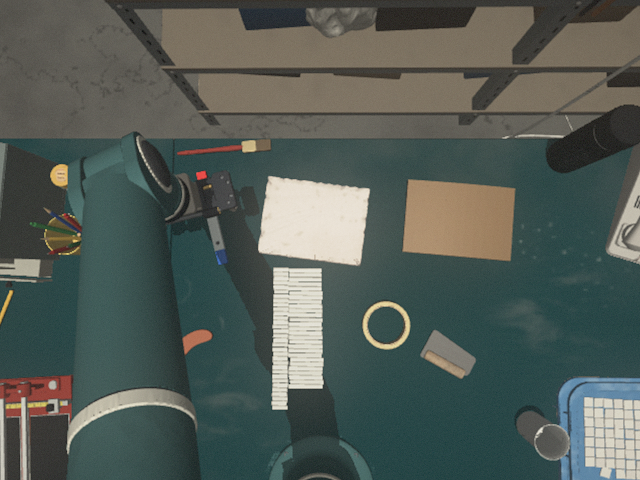

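The side view has the gripper (tips about (337,197)) directly above the bar's middle (330,230), and the top view agrees with that. I'll descend and grip.

Emit:
step_arm(moves=[[0, -2, 40, 0, 60], [0, -2, 80, 0, 60], [0, -2, 105, 0, 60], [0, -2, 115, 0, 60], [0, -2, 115, 0, 60], [0, -2, 115, 0, 60], [0, -2, 115, 0, 5], [0, -2, 115, 0, 5], [0, -2, 115, 0, 5], [0, -2, 115, 0, 5], [0, -2, 115, 0, 5], [0, -2, 115, 0, 5], [0, -2, 115, 0, 5], [0, -2, 115, 0, 5], [0, -2, 115, 0, 5], [0, -2, 115, 0, 5]], grip_force=15)

```text
t: 3.4
ee_pos: [0.5479, 0.2296, 0.0058]
eef_rot: [-0.405, 3.115, 0.001]
ft_force: [-0.5, 1.1, 4.4]
opening: 0.0198
```

Emit:
step_arm(moves=[[0, 0, -20, 0, 5], [0, 0, -50, 0, 5], [0, 0, -90, 0, 5], [0, 0, -120, 0, 5], [0, 0, -120, 0, 5], [0, 0, -120, 0, 5]])

```text
t: 4.0
ee_pos: [0.5476, 0.2287, 0.1252]
eef_rot: [0.404, -3.115, 0.001]
ft_force: [0.5, 0.5, -2.2]
opening: 0.0198
```

```bash
python3 -c "
from h import *
go([.546,-.281,.14],-.07)
p=snap('side','side2')"
```

```text
t 4.0 pos [0.5476 0.2287 0.1252] yaw_y 1.829 tilt [-0.0001 -0.0004] F [ 0.5   0.47 -2.21] open 19.8 
 move [ 131.4 -492.5  -14.6] spin -1.243
```

View pics/side2.png

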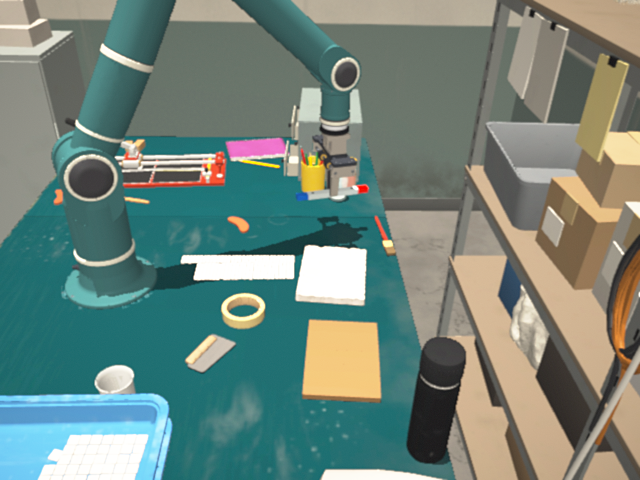

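Lifted: the bar hangs level in the jaws, from blue (303,197) to red (362,188). Next I'll carry it over the shelf, turning the +1.90 way to stay inside the last joint's range.

Emit:
step_arm(moves=[[10, -40, -15, 0.14, 5], [20, -80, -15, 0.28, 5], [30, -120, -15, 0.42, 5], [40, -160, -15, 0.56, 5], [50, -200, -15, 0.7, 5], [60, -240, -15, 0.84, 5], [70, -280, -15, 0.98, 5], [80, -320, -15, 1.12, 5], [90, -350, -15, 1.26, 5], [100, -380, -15, 1.4, 5], [110, -410, -15, 1.53, 5], [116, -440, -15, 1.65, 5], [122, -465, -15, 1.76, 5], [128, -482, -15, 1.85, 5], [131, -492, -15, 1.9, 5], [131, -492, -15, 1.9, 5], [131, -492, -15, 1.9, 5], [131, -492, -15, 1.9, 5]])

```text
t: 5.85
ee_pos: [0.547, -0.2782, 0.1401]
eef_rot: [-2.295, -2.143, -0.001]
ft_force: [-0.6, 0.2, -1.7]
opening: 0.0198
```

```bash
python3 - <<'E'
from h import *
go([.546,-.281,.026],-.07)
print(np.round(env.sense()['joints'],2))
p=snap('top','top3'); snap('side','side3')
E
```

```text
t 5.85 pos [ 0.547  -0.2782  0.1401] yaw_y -0.068 tilt [-0.0006  0.0012] F [-0.59  0.22 -1.73] open 19.8 
 move [ -3.   -0.7 114.1] spin 0.002
[ 0.03  0.53  0.52  1.79 -0.32  0.92  0.62]
```

View pics/top3.png

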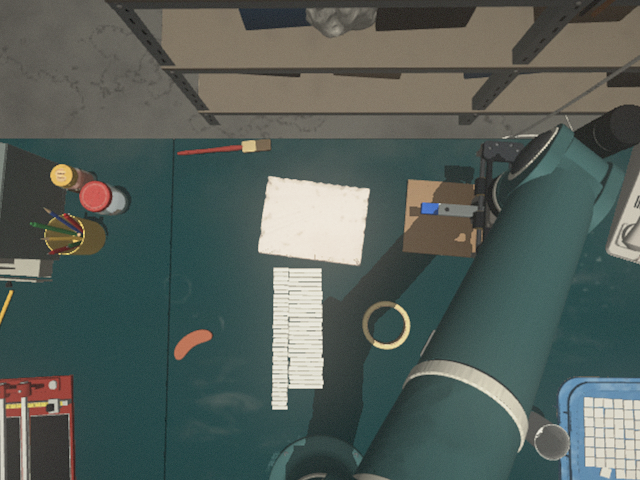

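View pics/side3.png

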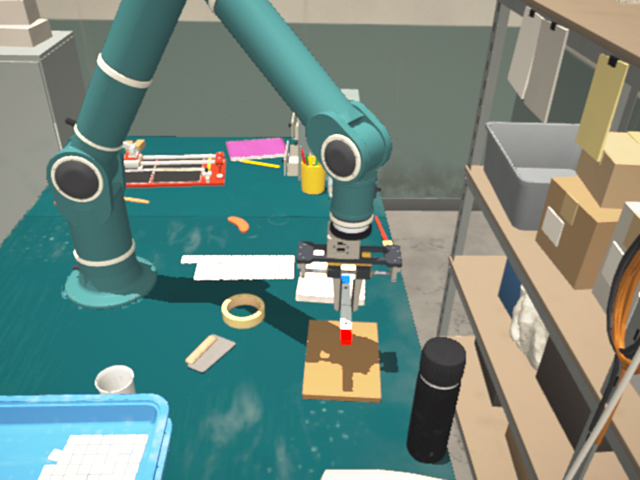

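The side view shows the bar over the shelf and parallel to its length, with the red end (346,338) towards the camera and the blue end at (345,280). The arm is clear of the slab. Before going lower I'll check how close the black flask is.

```bash
python3 - <<'E'
from h import *
t=snap('top');s=snap('side')
print("flask base top view",[np.round(plane(t,u,0),3) for u in [(553,150),(558,170),(572,170)]])
print("flask base side",[np.round(plane(s,u,0),3) for u in [(409,450),(428,460),(447,450)]])
print("flask top side at z .2/.25",[np.round(plane(s,(443,345),z),3) for z in(.15,.2,.25)])
print("flask top topview",[np.round(plane(t,(612,130),z),3) for z in(.15,.2,.25)])
E
```

```text
flask base top view [array([ 0.693, -0.482,  0.   ]), array([ 0.651, -0.492,  0.   ]), array([ 0.651, -0.52 ,  0.   ])]
flask base side [array([ 0.65 , -0.505,  0.   ]), array([ 0.68 , -0.526,  0.   ]), array([ 0.718, -0.506, -0.   ])]
flask top side at z .2/.25 [array([ 0.712, -0.398,  0.15 ]), array([ 0.694, -0.451,  0.2  ]), array([ 0.675, -0.505,  0.25 ])]
flask top topview [array([ 0.693, -0.519,  0.15 ]), array([ 0.678, -0.491,  0.2  ]), array([ 0.664, -0.462,  0.25 ])]
```

Emit:
step_arm(moves=[[-3, 0, 40, 0, 5], [-3, 0, 75, 0, 5], [-3, 0, 95, 0, 5], [-3, 0, 105, 0, 5], [-3, 0, 109, 0, 5], [-3, 0, 111, 0, 5], [-3, 0, 112, 0, 5], [-3, 0, 113, 0, 5], [-3, 0, 113, 0, 5], [-3, 0, 113, 0, 5]])

```text
t: 7.05
ee_pos: [0.5469, -0.2829, 0.0281]
eef_rot: [2.298, 2.141, 0.001]
ft_force: [-0.4, -0.5, -1.5]
opening: 0.0199
```

Emit:
step_arm(moves=[[0, 0, 1, 0, 5], [0, 0, 2, 0, 5], [0, 0, 2, 0, 5], [0, 0, 2, 0, 5]])

```text
t: 7.45
ee_pos: [0.5467, -0.2828, 0.0257]
eef_rot: [2.299, 2.141, 0.0]
ft_force: [-0.1, 1.1, 0.4]
opening: 0.0198
```

The force moved from about -1.5 to +0.4 N in z, so the shelf now carries the bar. Release and rise.

Emit:
step_arm(moves=[[0, 0, 0, 0, 26], [0, 0, 0, 0, 35], [0, 0, 0, 0, 45], [0, 0, 0, 0, 45], [0, 0, 0, 0, 45], [0, 0, -10, 0, 45], [0, 0, -30, 0, 45], [0, 0, -60, 0, 45], [0, 0, -100, 0, 45], [0, 0, -100, 0, 45], [0, 0, -100, 0, 45], [0, 0, -100, 0, 45]])

```text
t: 8.65
ee_pos: [0.546, -0.2823, 0.125]
eef_rot: [-2.298, -2.14, 0.0]
ft_force: [-0.4, -0.4, 0.0]
opening: 0.045
```

```bash
python3 - <<'E'
from h import *
go([.546,-.281,.026],-.07)
t=snap('top','top4');s=snap('side','side4')
for n,p in(("top",t),("side",s)):
    hsv=cv2.cvtColor(p["color"],cv2.COLOR_RGB2HSV); H,S,V=[hsv[:,:,i].astype(int) for i in range(3)]
    red=((H<8)|(H>172))&(S>150)&(V>100); blue=(H>105)&(H<128)&(S>110)&(V>70)
    for nm,m in(("red",red),("blue",blue)):
        for i,st,c in comps(m,30)[0]:
            x=plane(p,c,.034)
            if .4<x[0]<.7 and -.45<x[1]<-.15: print(n,nm,st,c,np.round(x,4))
E
```

```text
t 8.65 pos [ 0.546  -0.2823  0.125 ] yaw_y -0.071 tilt [-0.0011  0.0008] F [-0.45 -0.41  0.04] open 45.0 
 move [ 1.2  0.  99. ] spin -0.001
top blue [413, 211, 15, 10, 136] [420.00735294 215.30147059] [ 0.5504 -0.1985  0.034 ]
side red [338, 376, 10, 16, 144] [342.5        383.65277778] [ 0.5398 -0.3779  0.034 ]
```

View pics/side4.png

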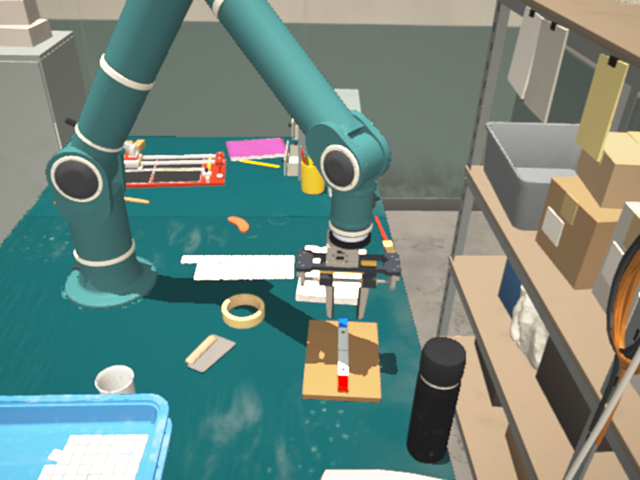

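View pics/top4.png

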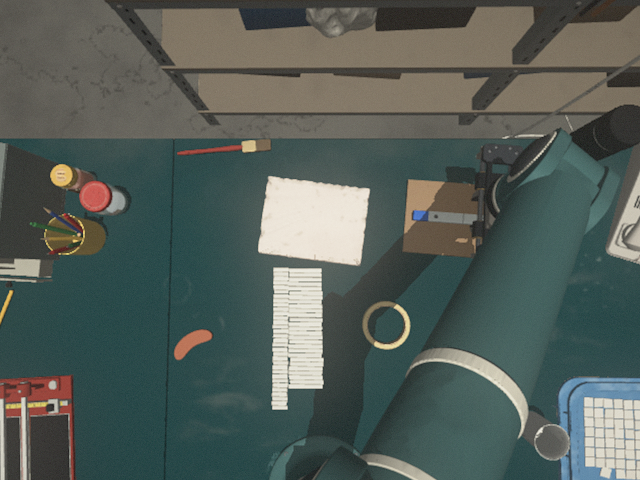

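The bar lies along the shelf's middle, red at (342,384) and blue at (343,323) in the side view, with its centre about 2 mm from the crest. Next I'll shut the fingers and move above the red end, which is -85 mm along tool x.

Emit:
step_arm(moves=[[-30, 0, 0, 0, 0], [-60, 0, 0, 0, 0], [-85, 0, 20, 0, 0], [-85, 0, 50, 0, 0], [-85, 0, 75, 0, 0], [-85, 0, 80, 0, 0], [-85, 0, 82, 0, 0], [-85, 0, 82, 0, 0]])

```text
t: 9.55
ee_pos: [0.5408, -0.3678, 0.0441]
eef_rot: [2.298, 2.141, -0.0]
ft_force: [0.0, 0.5, -0.6]
opening: 0.0003
```

```bash
python3 - <<'E'
from h import *
go([.540,-.367,.034],-.07)
t=snap('side','side5')
E
```

```text
t 9.55 pos [ 0.5408 -0.3678  0.0441] yaw_y -0.071 tilt [ 0.0004 -0.0004] F [ 0.01  0.5  -0.63] open 0.3 
 move [ 0.8 -0.9 10.1] spin -0.001
```

View pics/side5.png

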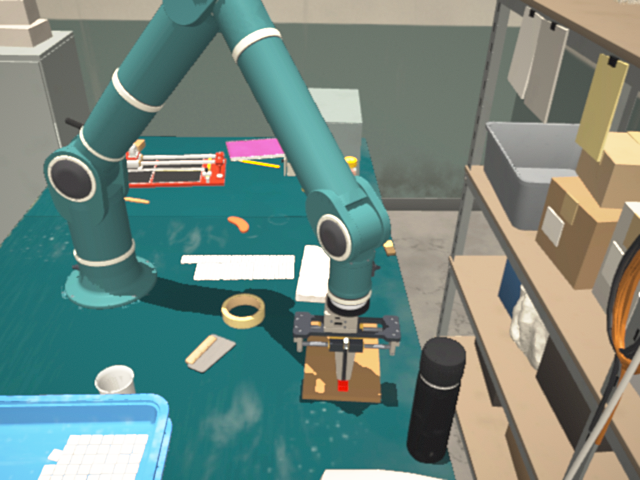

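The shut fingertips sit just above the red end at (343,383) in the side view, clear of the flask. Pressing down slowly.

Emit:
step_arm(moves=[[0, 0, 6, 0, 0], [0, 0, 9, 0, 0], [0, 0, 10, 0, 0], [0, 0, 11, 0, 0], [0, 0, 12, 0, 0], [0, 0, 13, 0, 0], [0, 0, 13, 0, 0]])

```text
t: 10.3
ee_pos: [0.5407, -0.3681, 0.0313]
eef_rot: [2.299, 2.14, 0.0]
ft_force: [-1.2, -0.6, 4.3]
opening: 0.0008
```

Emit:
step_arm(moves=[[0, 0, 1, 0, 0], [0, 0, 1, 0, 0], [0, 0, 1, 0, 0]])

```text
t: 10.6
ee_pos: [0.5407, -0.3682, 0.031]
eef_rot: [2.299, 2.14, 0.001]
ft_force: [-2.3, 2.4, 9.8]
opening: 0.0004
```

The force rose from 4.3 to 9.8 N while the tip moved only 0.3 mm, so the end has met the shelf. I'll hold, look, and lift slowly.

Emit:
step_arm(moves=[[0, 0, 0, 0, 0], [0, 0, 0, 0, 0], [0, 0, 0, 0, 0], [0, 0, 0, 0, 0]])

```text
t: 11.0
ee_pos: [0.5407, -0.3682, 0.031]
eef_rot: [2.298, 2.14, 0.001]
ft_force: [-2.8, 0.9, 9.5]
opening: 0.0004
```

```bash
python3 - <<'E'
from h import *
go([.540,-.367,.034],-.07)
t=snap('side'); cv2.imwrite('pics/side6.png',cv2.resize(t["color"][300:420,270:430,::-1],None,fx=5,fy=5,interpolation=2))
E
```

```text
t 11.0 pos [ 0.5407 -0.3682  0.031 ] yaw_y -0.071 tilt [ 0.0011 -0.0004] F [-2.79  0.89  9.49] open 0.4 
 move [ 1.2 -0.8 -3. ] spin -0.001
```

View pics/side6.png

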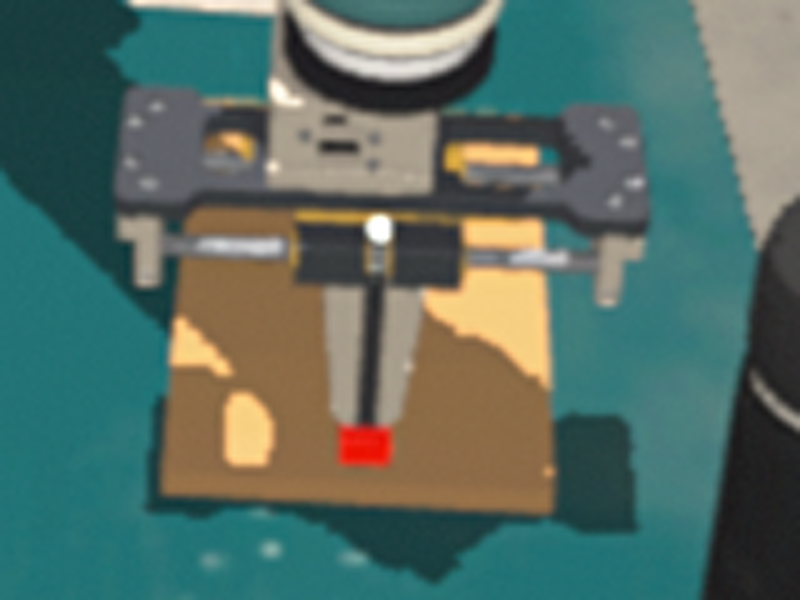

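Emit:
step_arm(moves=[[0, 0, -1, 0, 0], [0, 0, -2, 0, 0], [0, 0, -3, 0, 0], [0, 0, -4, 0, 0], [0, 0, -5, 0, 0], [0, 0, -7, 0, 0], [0, 0, -12, 0, 0], [0, 0, -25, 0, 0], [0, 0, -25, 0, 0], [0, 0, -25, 0, 0], [0, 0, -25, 0, 0]])

```text
t: 12.15
ee_pos: [0.5405, -0.3675, 0.0546]
eef_rot: [-2.299, -2.141, -0.0]
ft_force: [0.2, 0.3, 0.6]
opening: 0.0007
```

```bash
python3 - <<'E'
from h import *
go([.552,-.197,.056],-.07)
t=snap('top','top7');s=snap('side','side7')
for n,p in(("top",t),("side",s)):
    hsv=cv2.cvtColor(p["color"],cv2.COLOR_RGB2HSV); H,S,V=[hsv[:,:,i].astype(int) for i in range(3)]
    red=((H<8)|(H>172))&(S>150)&(V>100); blue=(H>105)&(H<128)&(S>110)&(V>70)
    for nm,m in(("red",red),("blue",blue)):
        for i,st,c in comps(m,20)[0]:
            x=plane(p,c,.034)
            if .4<x[0]<.7 and -.45<x[1]<-.15: print(n,nm,st,c,np.round(x,4))
E
```

```text
t 12.15 pos [ 0.5405 -0.3675  0.0546] yaw_y -0.071 tilt [0.0001 0.0002] F [0.21 0.31 0.58] open 0.7 
 move [170.9  -0.6  -1.3] spin -0.001
top red [499, 217, 5, 10, 46] [500.89130435 221.34782609] [ 0.5391 -0.3601  0.034 ]
top blue [413, 211, 15, 10, 139] [420.15827338 215.3381295 ] [ 0.5503 -0.1988  0.034 ]
side red [337, 376, 12, 16, 169] [342.33727811 383.70414201] [ 0.5394 -0.378   0.034 ]
```

View pics/side7.png

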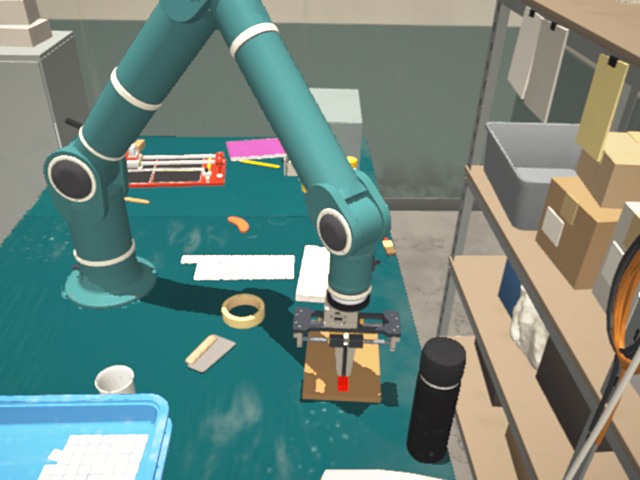

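The bar swung back after the red press, with its end markers at the same pixels as before to within half a pixel. Next, over to the blue end, +171 mm along tool x.

Emit:
step_arm(moves=[[20, 0, -15, 0, 0], [60, 0, -15, 0, 0], [100, 0, -15, 0, 0], [140, 0, -15, 0, 0], [165, 0, -10, 0, 0], [171, 0, 0, 0, 0], [171, 0, 8, 0, 0], [171, 0, 11, 0, 0], [171, 0, 11, 0, 0], [171, 0, 11, 0, 0]])

```text
t: 13.25
ee_pos: [0.5523, -0.1989, 0.0435]
eef_rot: [2.301, 2.138, -0.001]
ft_force: [-0.2, -0.3, 0.0]
opening: 0.0004
```

```bash
python3 - <<'E'
from h import *
go([.552,-.197,.034],-.07)
t=snap('side'); cv2.imwrite('pics/side8.png',cv2.resize(t["color"][240:420,250:450,::-1],None,fx=3,fy=3,interpolation=2))
E
```

```text
t 13.25 pos [ 0.5523 -0.1989  0.0435] yaw_y -0.074 tilt [-0.0001 -0.0008] F [-0.25 -0.26  0.02] open 0.4 
 move [ 1.9 -0.4  9.5] spin -0.004
```

View pics/side8.png

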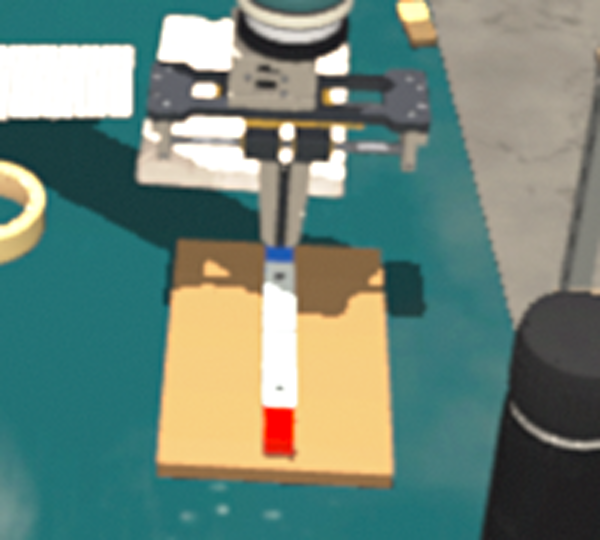

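The fingertips are over the blue end (crop (281,245)) and the whole bar is visible, lying along the shelf. Pressing.

Emit:
step_arm(moves=[[2, 0, 6, 0, 0], [2, 0, 9, 0, 0], [2, 0, 10, 0, 0], [2, 0, 11, 0, 0], [2, 0, 12, 0, 0], [2, 0, 13, 0, 0], [2, 0, 13, 0, 0], [2, 0, 13, 0, 0]])

```text
t: 14.1
ee_pos: [0.5531, -0.1945, 0.0313]
eef_rot: [-2.298, -2.141, -0.002]
ft_force: [-1.1, 2.0, 7.1]
opening: 0.0006
```

Emit:
step_arm(moves=[[0, 0, 1, 0, 0], [0, 0, 1, 0, 0], [0, 0, 1, 0, 0], [0, 0, 1, 0, 0], [0, 0, 1, 0, 0], [0, 0, 1, 0, 0]])

```text
t: 14.7
ee_pos: [0.5532, -0.1944, 0.0311]
eef_rot: [-2.298, -2.141, -0.003]
ft_force: [-3.0, 4.0, 13.4]
opening: 0.0006
```

```bash
python3 - <<'E'
from h import *
go([.552,-.197,.034],-.07)
t=snap('side'); cv2.imwrite('pics/side9.png',cv2.resize(t["color"][240:420,250:450,::-1],None,fx=3,fy=3,interpolation=2))
E
```

```text
t 14.7 pos [ 0.5532 -0.1944  0.0311] yaw_y -0.071 tilt [0.0007 0.0016] F [-2.99  3.98 13.4 ] open 0.6 
 move [-2.7 -1.  -2.9] spin -0.001
```

View pics/side9.png

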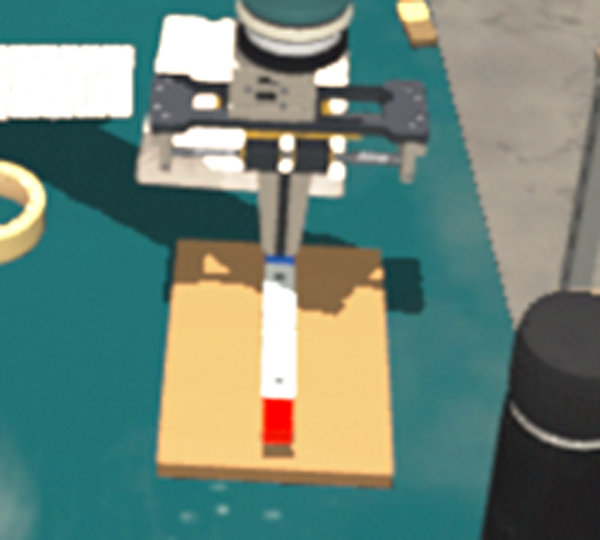

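The red end is visibly raised: its lower edge moved from crop row 455 to 443 and there is a shadow beneath it. The blue end is down with 13 N on it. I'll release slowly, then rise clear.

Emit:
step_arm(moves=[[0, 0, -1, 0, 0], [0, 0, -2, 0, 0], [0, 0, -3, 0, 0], [0, 0, -4, 0, 0], [0, 0, -5, 0, 0], [0, 0, -7, 0, 0], [0, 0, -12, 0, 0], [0, 0, -30, 0, 0], [0, 0, -70, 0, 0], [50, 0, -110, 0, 0], [100, 0, -150, 0, 0], [150, 0, -150, 0, 0], [200, 0, -150, 0, 0], [250, 0, -150, 0, 0], [300, 0, -150, 0, 0], [300, 0, -150, 0, 0], [300, 0, -150, 0, 0], [300, 0, -150, 0, 0]])

```text
t: 16.55
ee_pos: [0.574, 0.1037, 0.1797]
eef_rot: [2.298, 2.141, -0.001]
ft_force: [0.3, -0.2, -0.1]
opening: 0.0006
```

```bash
python3 - <<'E'
from h import *
go([.552,-.197,.034],-.07)
t=snap('top','top10');s=snap('side','side10')
cv2.imwrite('pics/side10c.png',cv2.resize(s["color"][240:420,250:450,::-1],None,fx=3,fy=3,interpolation=2))
for n,p in(("top",t),("side",s)):
    hsv=cv2.cvtColor(p["color"],cv2.COLOR_RGB2HSV); H,S,V=[hsv[:,:,i].astype(int) for i in range(3)]
    red=((H<8)|(H>172))&(S>150)&(V>100); blue=(H>105)&(H<128)&(S>110)&(V>70); tan=(H>8)&(H<22)&(S>70)&(V>120); wh=(S<50)&(V>150)
    for nm,m in(("red",red),("blue",blue),("tan",tan),("white",wh)):
        for i,st,c in comps(m,20 if nm in("red","blue") else 3000)[0]:
            x=plane(p,c,.034 if nm in("red","blue") else .017)
            if .4<x[0]<.7 and -.45<x[1]<.15: print(n,nm,st,c,np.round(x,4))
E
```

```text
t 16.55 pos [0.574  0.1037 0.1797] yaw_y -0.071 tilt [ 0.0001 -0.0008] F [ 0.33 -0.19 -0.07] open 0.6 
 move [-301.4   -0.7  145.9] spin -0.001
top red [499, 217, 15, 11, 139] [505.52517986 222.12230216] [ 0.5376 -0.3693  0.034 ]
top blue [413, 211, 15, 10, 137] [420.26277372 215.37956204] [ 0.5503 -0.199   0.034 ]
top tan [402, 180, 113, 81, 6720] [457.97395833 219.63735119] [ 0.5438 -0.2789  0.017 ]
top white [292, 180, 78, 86, 5526] [329.27759682 222.11346363] [ 0.5372 -0.0154  0.017 ]
side red [337, 376, 11, 16, 153] [342.15686275 383.45751634] [ 0.5391 -0.3774  0.034 ]
side tan [302, 320, 79, 82, 5066] [341.79707856 362.25503356] [ 0.5442 -0.3035  0.017 ]
side white [295, 246, 71, 60, 3684] [332.11509229 276.01682953] [ 0.5406 -0.0056  0.017 ]
```

View pics/side10c.png

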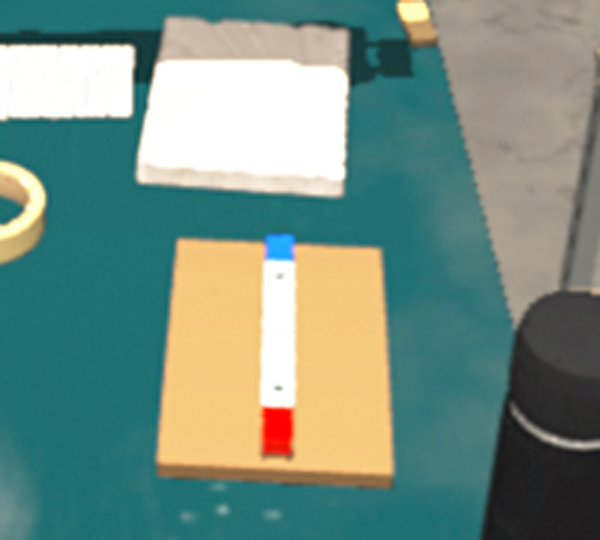

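View pics/top10.png

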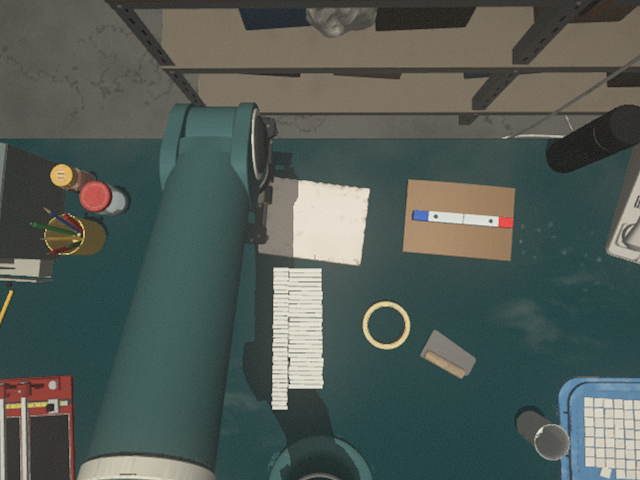

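The straightedge is at rest with its middle near (0.544,-0.284), about 4 mm from the crest, and the shelf and slab are where they were. Handing in.

```bash
python3 -c "
from h import *
print(env.job_done())"
```

```text
the job is handed in; nothing more can be done
None
```

I laid the straightedge along the middle of the tan shelf, let it go, pressed the red end and then the blue end, and handed the job in at about 16.6 s. Handing in gives no verdict.

- **Placing:** after release, the cameras put its middle about 2 mm from the crest and parallel to the shelf's length, with its red end towards the side camera.
- **Red end:** the force reached about 9.5 N while the tip hardly moved, and I held it for over 0.4 s. From that force I work out a tilt of about 0.065 rad. The pictures back it up only weakly, because the raised blue end was hidden behind the gripper.
- **Blue end:** the force reached about 13 N, held for about 0.5 s. The side camera showed the red end raised with a shadow under it.
- **Last look:** the straightedge swung back level and untouched, its middle about 4 mm from the crest and its length within a degree or so of the shelf's. The shelf's outline is unchanged to about a pixel (2 mm). The slab's visible corners have not moved, but the arm hid and shaded part of it.

No check failed. The top and side cameras disagreed by about 8 mm on the red end's position, because the side view also takes in the bar's end face. I relied on the top view.

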